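Hold a spice mill's bayonet lid at half turn

ROBOT

A 6-joint arm with a two-finger parallel gripper is mounted at the origin on a cart in front of the work surface, level with it; the furniture and walls round the work are solid. World frame = base frame: x ahead of the robot, y to its left, z up, the work surface at z = 0. Lengths are in m, angles in rad, forces in N, time in s.
With the tool pointing down it reaches from about 0.275 to 0.975 m from the base axis. Payload 8.4 kg.
Tool frame: the origin (TCP) lies at the very end of the fingers, on their centre line; the grasp point (between the pads) lies 19 mm behind it; z points along the fingers, y is the line along which they close (so a half turn about z gives the same grasp; the last joint's range is limited). The gripper opens to 92 mm and grips with 3 to 60 N. Pads are 20 mm wide; open, the fingers measure 128 mm over their backs; the gripper's body (75 mm by 189 mm) begins 69 mm behind the grasp point.
Start: joints at [1.224, 0.353, 1.633, -0, 1.155, -0.002], TCP at [0.211, 0.588, 0.215] pointing down, gripper open.
Joint ranges: [-2.63, 2.63], [-0.92, 2.1], [0.06, 2.66], [-1.3, 4.44], [0, 2.69], [-3.02, 3.02]. Speed limits (rad/s): [2.22, 2.22, 2.79, 3.14, 3.14, 3.14].

INTERFACE

Orientations are given as a unit quaternion [w, x, y, z].
In Python, from rig import status, capture, get_calibration, workorder gives the robot as it stands.
- The arm moves only by the tool send_rows, never from a script. Its argument "commands" is a list of rows, each a list of 5 numbers: the shift along the tool's x, y, z as a fraction of full scale, then the turn about the tool's z as a fraction of full scale, then the opening, from 0 (shut) to 1 (fully open). A call has exactly 8 rows; each row is the pose to reach, as a shift and turn from the pose commanded when the call began, along the tool's axes at that moment; what a row does not reach only later rows make up. Full scale, the value 1, is 0.1 m for a shift and 30 degrees for a turn. A row lasts 1/10 s, in which the tool goes at most 50 mm and 8.59 degrees, less where a joint would pass 70% of its speed; a pose out of reach is approached as far as the arm can. A call with a number of a shift or a turn outside -1 to 1 is refused whole. A call with a gripper value outside its range is refused whole. The fingers move at their own pace and stop on an object; the grip force is fixed at half the most. Time passes only in rows, so rows that repeat a pose let the fingers close, or fill a call up. It gives the time, the measured TCP pose, the force, the opening and the grip force at its end, in the units of the state.
- status.state(): the state, without advancing time (a new reading comes with each control period).
- capture(name): name is "scene" or "side" or "wrist"; returns the picture (400x640x3 uint8, red, green, blue); there is no depth.
- get_calibration(name): a dict with "mtx" (3x3 intrinsics, pixels), "k1" (the pictures are not rectified: a ray, as slopes to the right and down, at radius r is drawn at 1 + k1 r^2 times it, then the intrinsics apply), "origin" and "rotation" of the camera in the world. Camera axes: x right, y down, z forward; pixel columns grow to the right and rows downward; lengths in m; the calibration is good to about 2 mm. A picture is of the moment at which its call begins: read the wrist's pose just before it. get_calibration takes no time and is no camera call; for the wrist camera it gives the pose at the moment of the call.
- workorder.hand_in(): hands the job in; it is judged then, once.
The state is a dict: "t": time; "joints": joint angles; "joint_vel": joint speeds; "effort": joint torques, N m; "eef_pos": TCP position; "ee_rot": TCP orientation; "force": force on the tool from outside, world axes, zero at the start; "torque": the same for the moment, N m; "grip_width": opening from 0.0 (shut) to 1.0 (fully open); "gripper_force": force on a finger pad.
Only numpy, scipy, OpenCV 4.12 (cv2) and the standard library are available. Lean on these libraries where they do the work, as an engineer would, in place of code of your own. Each camera call takes 0.05 s, during which the arm holds its last target. There are 200 camera calls.

TASK

Two spice mills stand open on the counter: one is loaded with whole nutmegs, the other still has its cork storage bung in it. Put the bayonet lid on the mill with the nutmegs, all the way down with its pin through the slots, then twist it clockwise (seen from above) against the spring to half way to the lock, 40 degrees, never as far as the lock, and keep holding it there: finish with the lid still gripped. Leave the other mill and the things around alone.

Things in the scene. Friction and masses are not known exactly. Their poses are not given: they have to be found in the camera images.
- lid: loose mill lid, 0.18 kg. Origin: centre of underside, z up. Dark hub 50 mm across, bevelled foot, 0 to 19 mm; metal disc 80 mm across, 19 to 25 mm; wooden grip bar, 25 to 51 mm. Steel cross pin 10 mm thick through the hub along x, its axis 6 mm up, ends 36 mm from the axis. A half turn changes nothing. Seated, the disc lies on the rim, origin 56 mm above the mill's
- lid_grip (a point): middle of the lid's grip bar, on the axis, 40 mm above the lid's underside. The bar is 52 mm long along the lid's x (in line with the pin), 14 mm thick along y, and stands 26 mm above the disc
- mill_a_mouth (a point): centre of the mouth, on the axis at rim height (75 mm). The mouth is a flange 5 mm thick, flush with the rim: round opening 56 mm across, and two slots 18 mm wide from it along the mill's +x and -x to 41 mm from the axis. Under each slot, at rest, stands a pair of upright prongs of the drive ring, 15 mm free between them
- mill_b_mouth (a point): centre of the mouth, on the axis at rim height (75 mm). The mouth is a flange 5 mm thick, flush with the rim: round opening 56 mm across, and two slots 18 mm wide from it along the mill's +x and -x to 41 mm from the axis. Under each slot, at rest, stands a pair of upright prongs of the drive ring, 15 mm free between them
- mill_a: countertop spice mill without its lid: round grey metal pot, fixed to the table; foot 108 mm across, drum 92 mm across, flat rim 75 mm up, bowl floor 22 mm up. Origin: centre of underside, z up; x runs along its two slots (a half turn looks the same). Outside ribs mark, clockwise from above: slots (long, 0 deg), half way (short, 40 deg), lock (long, 80 deg)
- mill_b: the second mill, the same as mill_a in every way
- mill_a_drive (a joint): sprung drive ring of mill_a: 0 at rest, prongs under the slots; grows clockwise from above; half way 0.698 rad; 1.396 rad (80 deg) is the stop where the lid locks. Spring returns it to 0 if let go (0.036 N m at rest, 0.12 at half way). Only the lid's pin turns it, with 4 deg of play either way: the lid turns about 4 deg more than the ring
- mill_b_drive (a joint): sprung drive ring of mill_b: 0 at rest, prongs under the slots; grows clockwise from above; half way 0.698 rad; 1.396 rad (80 deg) is the stop where the lid locks. Spring returns it to 0 if let go (0.036 N m at rest, 0.12 at half way). Only the lid's pin turns it, with 4 deg of play either way: the lid turns about 4 deg more than the ring
- nutmegs: three whole nutmegs (brown balls 21 mm across, in a triangle) on the floor of one of the mills, in either at the start; they stay there. Origin: under their middle, on the mill's axis
- bung: flat round cork storage bung, 42 mm across, 12 mm high, on the floor of the other mill, on its axis; it stays there. Origin: centre of its underside
- jar_candle_0: bystander: jar candle with wooden lid, 66 mm across, 91 mm high. Origin: centre of its underside
- jar_candle_2: bystander: jar candle with wooden lid, 66 mm across, 91 mm high. Origin: centre of its underside
- ribbon_spool_0: bystander: spool of ribbon, 81x84x38 mm. Origin: centre of its underside
- votive_0: bystander: glass votive candle, 64 mm across, 71 mm high. Origin: centre of its underside
- pillar_candle_0: bystander: pillar candle, 49 mm across, 109 mm high. Origin: centre of its underside
- gift_box: bystander: small gift box, 53x54x53 mm. Origin: centre of its underside
Things that resemble listed ones, but are neither listed nor needed, are in the scene too. What is shaped like the lid but pink or turquoise is not meant.

How it is judged:
By the outcome, as a careful person would: the job done as asked, in the order asked, and still so for the second after the job is handed in, while the arm keeps its last pose, push and grip.
It also fails if it takes over 40 s, if anything falls off the work surface, if the arm or the gripper's body presses on something with over 40 N, if the wrist force passes 120 N, or if a joint passes its speed limit or range.

## Working session

There is one attempt and no reset: what is moved stays moved. The work goes in short steps, Python scripts to look and compute and a tool call to move; the robot and the scene stay as the last step left them, time stands still between calls to the robot, and variables do not carry over. Pictures are saved under pics/ and viewed, at most 10 in all, crops included, and the job is handed in when it is done.

Besides the shell and the picture viewer there is one more tool, called after "Request:" as a command line: name --pt "numbers of a row" for each row, then --argument value for the rest. send_rows: Moves the arm, as the interface text tells. Its arguments: {"type":"object","properties":{"commands":{"type":"array","items":{"type":"array","items":{"type":"number","minimum":-1,"maximum":1}}}},"required":["commands"]}

```bash
mkdir -p pics; ls
python3 - <<'E'
from rig import status,capture,get_calibration
import cv2,numpy as np
ims=[]
for n in("scene","side"):
    im=capture(n);np.save(f"pics/{n}0.npy",im);cv2.imwrite(f"pics/{n}0.png",im[:,:,::-1])
    c=get_calibration(n);print(n,np.round(c["mtx"],1).tolist(),c["k1"],np.round(c["origin"],3),np.round(c["rotation"],3).tolist())
s=status.state();print(s)
E
```

```text
pics
scene [[462.1, 0.0, 313.7], [0.0, 462.1, 200.2], [0.0, 0.0, 1.0]] -0.033431341645548576 [0.57  0.862 1.275] [-0.006, -0.007, 0.963, -0.27]
side [[510.0, 0.0, 321.6], [0.0, 510.0, 188.2], [0.0, 0.0, 1.0]] -0.0449885655933567 [0.141 1.161 0.525] [0.103, -0.147, 0.811, -0.556]
{'t': 0.1, 'joints': array([ 1.22358255e+00,  3.53563202e-01,  1.63405907e+00, -1.37874310e-05,
        1.15521460e+00, -2.42144938e-03]), 'joint_vel': array([-0.00015888, -0.00184261, -0.0012972 , -0.00075269,  0.00012755,
        0.00021274]), 'effort': array([-2.62543581e-03, -5.94904375e+01, -3.34930980e+01,  6.96561020e-02,
        1.84480677e-02, -4.09123606e-05]), 'eef_pos': array([0.2111139 , 0.58778511, 0.21394887]), 'ee_rot': array([-1.01994071e-04,  1.71540705e-01,  9.85176837e-01, -6.13727397e-04]), 'force': array([-0.50040228, -0.31717911, -0.41504813]), 'torque': array([-0.05835191,  0.01303902,  0.04278667]), 'gripper_force': 0.0, 'grip_width': 1.000516791304544}
```

View pics/scene0.png

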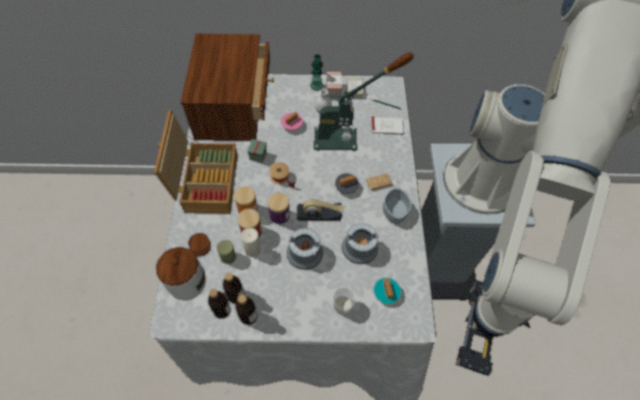

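View pics/side0.png

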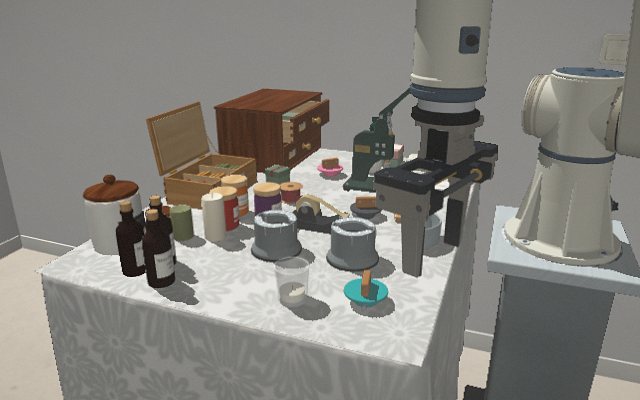

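The scene shows the lid candidates: grey disc at (346,184), pink at (292,122) and turquoise at (388,291). Only the grey one fits. The mills are at (304,247) and (360,243). I'll confirm in an enlarged crop and do a rough localisation.

```bash
cat > h.py <<'E'
import numpy as np,cv2
from scipy.spatial.transform import Rotation as R
from rig import status,capture,get_calibration
def cam(n):
    c=get_calibration(n);q=np.array(c["rotation"],float)
    M=q if q.shape==(3,3) else R.from_quat(np.roll(q,-1)).as_matrix()
    return np.array(c["mtx"]),np.array([c["k1"],0,0,0.]),np.array(c["origin"]),M
def rays(c,uv):
    p=cv2.undistortPoints(np.array(uv,float).reshape(-1,1,2),c[0],c[1])[:,0]
    return np.c_[p,np.ones(len(p))]@c[3].T
def plane(c,uv,z):
    d=rays(c,uv);return c[2]+d*((z-c[2][2])/d[:,2])[:,None]
def proj(c,P):
    P=(np.array(P,float).reshape(-1,3)-c[2])@c[3]
    return cv2.projectPoints(P,np.zeros(3),np.zeros(3),c[0],c[1])[0][:,0]
def tri(obs): # [(cam,uv)]
    A=np.zeros((3,3));b=np.zeros(3)
    for c,uv in obs:
        d=rays(c,[uv])[0];d/=np.linalg.norm(d);Q=np.eye(3)-np.outer(d,d);A+=Q;b+=Q@c[2]
    return np.linalg.solve(A,b)
def toolR(s): return R.from_quat(np.roll(s["ee_rot"],-1)).as_matrix()
E
python3 - <<'E'
from h import *
s=cam("scene");d=cam("side")
for nm,a,b in(("lid",(346,184),(367,205)),("millL",(304,247),(277,222)),("millR",(360,243),(353,230))):
    print(nm,np.round(tri([(s,a),(d,b)]),3),np.round(plane(s,[a],.075),3),np.round(plane(d,[b],.075),3))
im=np.load("pics/scene0.npy");cv2.imwrite("pics/c1.png",cv2.resize(im[165:275,270:420,::-1],None,fx=5,fy=5,interpolation=cv2.INTER_CUBIC))
w=capture("wrist");cv2.imwrite("pics/w0.png",w[:,:,::-1])
c=cam("wrist");st=status.state();print(np.round(toolR(st).T@(c[2]-st["eef_pos"]),3),np.round(toolR(st).T@c[3],2),c[0])
E
```

```text
lid [0.451 0.041 0.032] [[0.459 0.072 0.075]] [[0.421 0.134 0.075]]
millL [0.58  0.285 0.071] [[0.585 0.29  0.075]] [[0.573 0.287 0.075]]
millR [0.418 0.27  0.072] [[0.424 0.275 0.075]] [[0.412 0.268 0.075]]
[ 0.071 -0.001 -0.169] [[ 0.   -0.97 -0.26]
 [ 1.    0.   -0.  ]
 [ 0.   -0.26  0.97]] [[288.24986206   0.         317.08392177]
 [  0.         288.24986206 201.02664693]
 [  0.           0.           1.        ]]
```

View pics/c1.png

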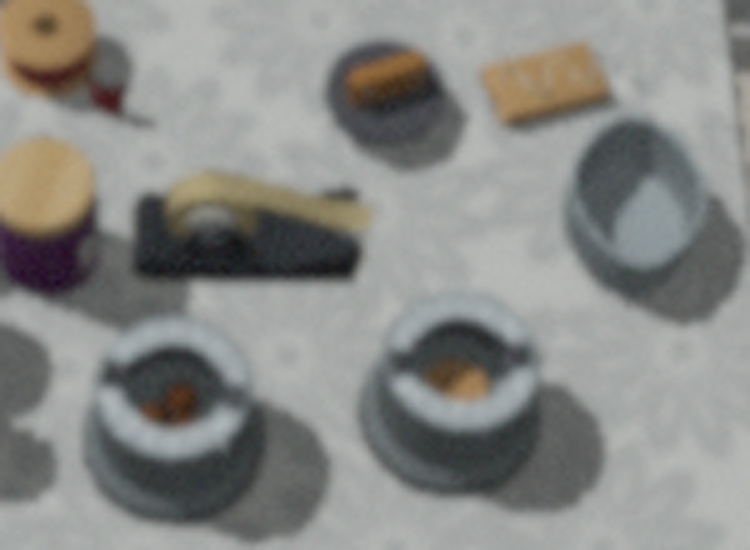

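The left mill, at crop (170,400), holds separate dark brown balls, which fits nutmegs. The right mill, at crop (455,380), holds a pale flat cork. The lid is the grey disc with the wooden bar at crop (385,90). I'll move in for a close view, squaring the tool to the world axes.

Request:
send_rows --pt "-0.14 -0.1 -0.02 -0.1 1" --pt "-0.28 -0.2 -0.04 -0.2 1" --pt "-0.42 -0.3 -0.06 -0.3 1" --pt "-0.56 -0.4 -0.08 -0.4 1" --pt "-0.7 -0.5 -0.1 -0.5 1" --pt "-0.84 -0.6 -0.1 -0.6 1" --pt "-1 -0.67 -0.1 -0.67 1" --pt "-1 -0.67 -0.1 -0.67 1"

```text
t: 0.95
eef_pos: [0.2837, 0.49, 0.2244]
ee_rot: [0.0, -0.003, 1.0, -0.0]
force: [-0.6, -0.7, 0.1]
grip_width: 0.999
gripper_force: 0.0
```

Request:
send_rows --pt "-0.1 -0.14 -0.02 0 1" --pt "-0.2 -0.28 -0.04 0 1" --pt "-0.3 -0.42 -0.06 0 1" --pt "-0.4 -0.56 -0.08 0 1" --pt "-0.5 -0.7 -0.1 0 1" --pt "-0.6 -0.8 -0.1 0 1" --pt "-0.7 -0.9 -0.1 0 1" --pt "-0.75 -1 -0.1 0 1"

```text
t: 1.75
eef_pos: [0.3594, 0.391, 0.2346]
ee_rot: [0.0, -0.003, 1.0, 0.0]
force: [0.1, 0.1, -0.4]
grip_width: 1.003
gripper_force: 0.0
```

Request:
send_rows --pt "-0.1 -0.14 -0.02 0 1" --pt "-0.2 -0.28 -0.04 0 1" --pt "-0.3 -0.42 -0.06 0 1" --pt "-0.4 -0.56 -0.08 0 1" --pt "-0.5 -0.7 -0.1 0 1" --pt "-0.6 -0.8 -0.1 0 1" --pt "-0.7 -0.9 -0.1 0 1" --pt "-0.75 -0.9 -0.1 0 1"

```text
t: 2.55
eef_pos: [0.4347, 0.3013, 0.2444]
ee_rot: [-0.0, -0.002, 1.0, -0.0]
force: [-0.4, -0.5, 0.1]
grip_width: 0.997
gripper_force: 0.0
```

Run:
```python
from h import *
s=status.state();print(s["t"],s["eef_pos"],np.round(toolR(s),3),s["joints"])
w=capture("wrist");np.save("pics/w1.npy",w);cv2.imwrite("pics/w1.png",w[:,:,::-1])
c=cam("wrist");np.savez("pics/w1c.npz",*c)
print(proj(c,[[.451,.041,.03],[.58,.287,.075],[.418,.27,.075]]))
sc=cam("scene");print("press base",plane(sc,[(313,149),(358,150),(340,128)],0.0).round(3),tri([(sc,(338,100)),(cam("side"),(377,133))]))
```

```text
2.55 [0.43472444 0.30125046 0.24444649] [[-1.    -0.005 -0.   ]
 [-0.005  1.    -0.   ]
 [ 0.    -0.    -1.   ]] [ 6.03286585e-01  1.74039442e-01  1.80440802e+00 -2.10363009e-04
  1.16335476e+00 -9.72370995e-01]
[[130.90661314 190.24086666]
 [305.8327723  292.81696527]
 [290.90759035 172.28462315]]
press base [[ 0.563 -0.12   0.   ]
 [ 0.407 -0.119  0.   ]
 [ 0.467 -0.216  0.   ]] [ 0.48709009 -0.20283233  0.15341429]
```

View pics/w1.png

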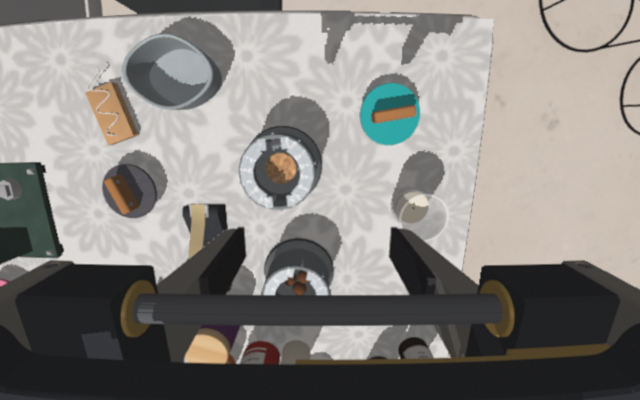

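The wrist view shows the lid at (127,194) and the cork in the near mill at (283,168). The far mill at (300,285) holds brown balls but is half hidden. I'll move to see that mill, then over the lid.

Request:
send_rows --pt "-0.14 0 0 0 1" --pt "-0.28 0 0 0 1" --pt "-0.42 0 0 0 1" --pt "-0.56 0 0 0 1" --pt "-0.7 0 0 0 1" --pt "-0.84 0 0 0 1" --pt "-1 0 0 0 1" --pt "-1 0 0 0 1"

```text
t: 3.4
eef_pos: [0.5358, 0.3028, 0.2443]
ee_rot: [0.0, -0.003, 1.0, 0.0]
force: [0.1, 0.6, 0.2]
grip_width: 1.002
gripper_force: 0.0
```

Run:
```python
from h import *
s=status.state();print(s["t"],s["eef_pos"])
w=capture("wrist");np.save("pics/w2.npy",w)
c=cam("wrist");np.savez("pics/w2c.npz",*c)
p=proj(c,[[.58,.287,.075]])[0];print(p)
x,y=int(p[0])-65,int(p[1])-65
print(x,y);cv2.imwrite("pics/w2.png",cv2.resize(w[y:y+130,x:x+130,::-1],None,fx=4.5,fy=4.5,interpolation=cv2.INTER_CUBIC))
```

```text
3.4 [0.53580595 0.30280812 0.2443304 ]
[304.86071061 222.52191159]
239 157
```

View pics/w2.png

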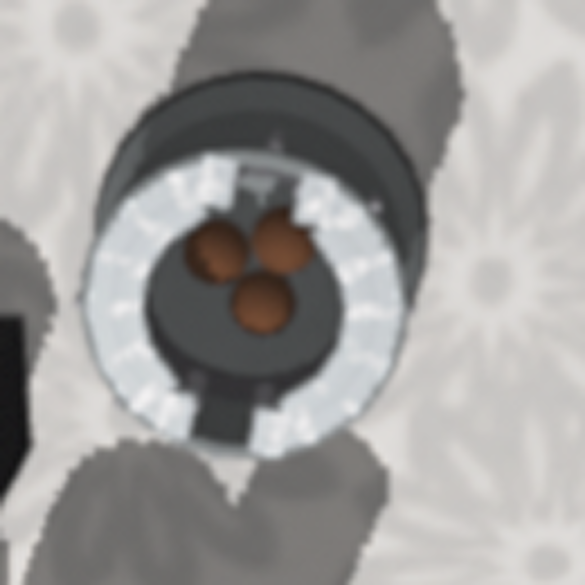

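Request:
send_rows --pt "0.1 -0.14 0 0 1" --pt "0.2 -0.28 0 0 1" --pt "0.3 -0.42 0 0 1" --pt "0.4 -0.56 0 0 1" --pt "0.4 -0.7 0 0 1" --pt "0.4 -0.8 0 0 1" --pt "0.4 -0.9 0 0 1" --pt "0.4 -1 0 0 1"

```text
t: 4.25
eef_pos: [0.4948, 0.202, 0.2446]
ee_rot: [0.0, -0.003, 1.0, 0.0]
force: [0.1, -0.9, -0.6]
grip_width: 0.997
gripper_force: 0.0
```

Request:
send_rows --pt "0.1 -0.14 0 0 1" --pt "0.2 -0.28 0 0 1" --pt "0.3 -0.42 0 0 1" --pt "0.3 -0.56 0 0 1" --pt "0.3 -0.7 0 0 1" --pt "0.3 -0.8 0 0 1" --pt "0.3 -0.9 0 0 1" --pt "0.3 -1 0 0 1"

```text
t: 5.05
eef_pos: [0.4653, 0.1017, 0.2446]
ee_rot: [0.0, -0.003, 1.0, 0.0]
force: [0.2, -0.3, -0.1]
grip_width: 1.004
gripper_force: 0.0
```

Run:
```python
from h import *
s=status.state();print(s["t"],s["eef_pos"])
w=capture("wrist");np.save("pics/w3.npy",w)
c=cam("wrist");np.savez("pics/w3c.npz",*c)
cv2.imwrite("pics/w3.png",w[:,:,::-1]);print(proj(c,[[.451,.041,.03]]))
```

```text
5.05 [0.46532079 0.10166397 0.24459007]
[[273.46124992 169.07025758]]
```

View pics/w3.png

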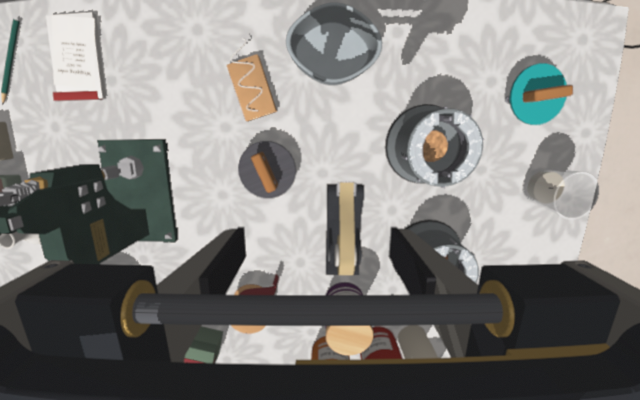

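w2 (crop) shows three brown balls in the far mill, with slots at crop (262,185) and (220,420). w3 shows the lid at (268,168). Next I measure both by masks and triangulation.

```bash
cat > meas.py <<'E'
from h import *
def load(k):
    z=np.load(f"pics/{k}c.npz");return [z[f"arr_{i}"] for i in range(4)],np.load(f"pics/{k}.npy")
def comp(m,p):
    n,l,s,ce=cv2.connectedComponentsWithStats(m.astype(np.uint8),connectivity=4)
    i=min(range(1,n),key=lambda i:np.hypot(*(ce[i]-p))-(s[i,4]>150)*60);return l==i,s[i]
def lid(k,p):
    c,im=load(k);i=im.astype(int);y,x=np.mgrid[:400,:640];near=np.hypot(x-p[0],y-p[1])<45
    bar=near&(i[...,0]-i[...,2]>35);bm,s=comp(bar,p)
    dark=near&(i.max(2)<105)|bm;dm,s2=comp(dark,p)
    h=cv2.convexHull(np.argwhere(dm)[:,::-1].astype(np.float32))
    e=cv2.fitEllipse(h);r=cv2.minAreaRect(np.argwhere(bm)[:,::-1].astype(np.float32))
    bp=cv2.boxPoints(r)
    P=plane(c,bp,.051)
    d=P[1]-P[0] if np.hypot(*(P[1]-P[0])[:2])>np.hypot(*(P[2]-P[1])[:2]) else P[2]-P[1]
    ed=plane(c,h.reshape(-1,2),.025)[:,:2].astype(np.float32)
    print(k,"ell",np.round(e,1).tolist() if 0 else e,"bar",r,"barlen",np.hypot(*d[:2]).round(3),"ang",np.degrees(np.arctan2(d[1],d[0]))%180,"circ z.025",cv2.minEnclosingCircle(ed),"bar ctr",plane(c,[r[0]],.051).round(4))
    return c,e[0],r[0]
if __name__=="__main__":
    o=[lid("w1",(127,194)),lid("w3",(268,168))]
    print("disc",tri([(a[0],a[1]) for a in o]),"bar",tri([(a[0],a[2]) for a in o]))
    c,im=load("w2");i=im.astype(int);y,x=np.mgrid[:400,:640]
    m=(np.hypot(x-294,y-225)<40)&(i[...,2]-i[...,0]>5)&(i.min(2)>140)
    print(m.sum());q=np.argwhere(m)[:,::-1].astype(np.float32)
    P=plane(c,q,.075)[:,:2];print("encl",cv2.minEnclosingCircle(P.astype(np.float32)),"fit",P.mean(0))
    ctr=np.array(cv2.minEnclosingCircle(P.astype(np.float32))[0])
    v=P-ctr;a=np.degrees(np.arctan2(v[:,1],v[:,0]))%360
    hist=np.histogram(a,72,(0,360))[0];print(hist)
    cv2.imwrite("pics/m2.png",m*255)
E
python3 meas.py
```

```text
w1 ell ((129.84243774414062, 189.93431091308594), (50.515098571777344, 56.96287155151367), 133.9319305419922) bar ((120.33822631835938, 193.39706420898438), (39.78767013549805, 18.35034942626953), 59.03623962402344) barlen 0.051 ang 24.493973586240465 circ z.025 ((0.45315882563591003, 0.03563996031880379), 0.040567170828580856) bar ctr [[0.4506 0.0397 0.051 ]]
w3 ell ((267.1571960449219, 168.10183715820312), (56.35794448852539, 57.079532623291016), 128.1817169189453) bar ((263.819580078125, 172.46908569335938), (40.71538543701172, 12.894895553588867), 66.03751373291016) barlen 0.051 ang 22.329206966049753 circ z.025 ((0.4518228769302368, 0.03160398080945015), 0.039537787437438965) bar ctr [[0.4523 0.0318 0.051 ]]
disc [0.4526313 0.0303588 0.0166769] bar [0.45444418 0.02892784 0.03594961]
1230
encl ((0.5839508771896362, 0.2716712951660156), 0.044992294162511826) fit [0.58215136 0.27269607]
[12 23  6 10  9 11 26 29 19 21 30 28 26 11 24 30 29 11 15 31 32 16  7 28
 33 28 13 15 11 16 24  5  0  0  0  0 18 28 12 13 12  9 34 31 19 10 28 32
 25  6 23 33 28 19 14 30 30 18  6 17 27 19  7 11  3  8 23  7  0  1  0  0][ WARN:0@0.544] global loadsave.cpp:1063 imwrite_ Unsupported depth image for selected encoder is fallbacked to CV_8U.
```

Request:
send_rows --pt "0.02 -0.1 0.1 -0.1 1" --pt "0.04 -0.2 0.2 -0.2 0.9" --pt "0.06 -0.3 0.3 -0.3 0.8" --pt "0.08 -0.4 0.4 -0.4 0.7" --pt "0.1 -0.5 0.5 -0.5 0.5" --pt "0.12 -0.6 0.65 -0.6 0.5" --pt "0.13 -0.7 0.8 -0.73 0.5" --pt "0.13 -0.7 0.9 -0.73 0.5"

```text
t: 5.9
eef_pos: [0.4521, 0.0316, 0.1536]
ee_rot: [-0.0, -0.193, 0.981, -0.0]
force: [-0.9, 0.0, 0.3]
grip_width: 0.501
gripper_force: 0.0
```

Run:
```python
from meas import *
s=status.state();T=toolR(s);print(s["t"],s["eef_pos"],np.degrees(np.arctan2(T[1,0],T[0,0])),s["joints"])
c3,_=load("w3");print("press",plane(c3,[(178,240),(170,150)],0.)[:,:2],plane(c3,[(105,220)],.12))
w=capture("wrist");np.save("pics/w4.npy",w);c=cam("wrist");np.savez("pics/w4c.npz",*c)
p=proj(c,[[.452,.031,.04]])[0];print(p);cv2.imwrite("pics/w4.png",w[:,:,::-1])
```

```text
5.9 [0.45210975 0.03163746 0.15364208] -157.74780261587847 [ 6.66589228e-02  1.61868896e-01  2.04759361e+00 -1.64962716e-04
  9.33075207e-01 -1.89241316e+00]
press [[ 0.56747975 -0.11726853]
 [ 0.42826704 -0.11290113]] [[ 0.49471733 -0.13549395  0.12      ]]
[316.52494607 198.89912657]
```

View pics/w4.png

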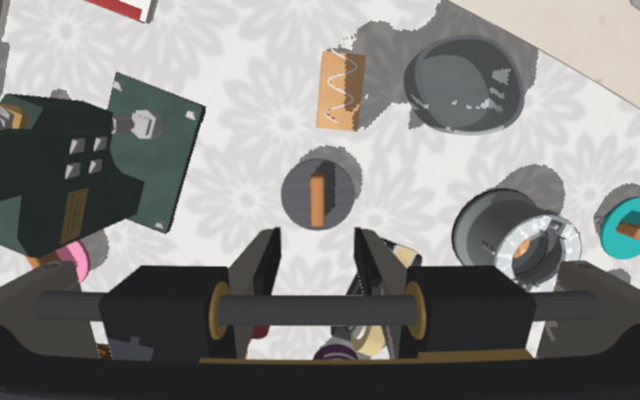

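The lid bar sits at (317,198), nearly vertical in the picture, with clearance to the press. One refined measure, then grasp.

Run:
```python
from meas import *
o=[lid("w3",(268,168)),lid("w4",(317,197))]
print("disc",tri([(a[0],a[1]) for a in o]),"bar",tri([(a[0],a[2]) for a in o]))
```

```text
w3 ell ((267.1571960449219, 168.10183715820312), (56.35794448852539, 57.079532623291016), 128.1817169189453) bar ((263.819580078125, 172.46908569335938), (40.71538543701172, 12.894895553588867), 66.03751373291016) barlen 0.051 ang 22.329206966049753 circ z.025 ((0.4518228769302368, 0.03160398080945015), 0.039537787437438965) bar ctr [[0.4523 0.0318 0.051 ]]
w4 ell ((317.85968017578125, 193.22671508789062), (70.18303680419922, 71.90434265136719), 66.41163635253906) bar ((317.0, 199.5), (53.0, 14.0), 90.0) barlen 0.053 ang 22.520663719559458 circ z.025 ((0.4505106508731842, 0.03175734356045723), 0.03872382640838623) bar ctr [[0.4498 0.0306 0.051 ]]
disc [0.45026437 0.0314503  0.02280015] bar [0.45223415 0.03095905 0.0450325 ]
```

Request:
send_rows --pt "0 0 0.15 0 0.5" --pt "0 0 0.3 0 0.5" --pt "0 0 0.45 0 0.5" --pt "0 0 0.6 0 0.5" --pt "0 0 0.75 0 0.5" --pt "0 0 0.9 0 0.5" --pt "0 0 1 0 0.5" --pt "0 0 1 0 0.5"

```text
t: 6.75
eef_pos: [0.452, 0.0327, 0.0537]
ee_rot: [-0.001, -0.192, 0.981, 0.0]
force: [-0.5, -0.2, 0.8]
grip_width: 0.499
gripper_force: 0.0
```

Request:
send_rows --pt "0 0 0.1 0 0.5" --pt "0 0 0.2 0 0.5" --pt "0 0 0.25 0 0.5" --pt "0 0 0.25 0 0.3" --pt "0 0 0.25 0 0" --pt "0 0 0.25 0 0" --pt "0 0 0.25 0 0" --pt "0 0 0.25 0 0"

```text
t: 7.55
eef_pos: [0.4527, 0.0323, 0.0298]
ee_rot: [0.0, -0.193, 0.981, -0.0]
force: [0.3, -0.5, 1.4]
grip_width: 0.148
gripper_force: 30.0
```

Request:
send_rows --pt "0 0 -0.1 0 0" --pt "0 0 -0.2 0 0" --pt "0 0 -0.35 0 0" --pt "0 0 -0.5 0 0" --pt "0 0 -0.65 0 0" --pt "0 0 -0.8 0 0" --pt "0 0 -1 0 0" --pt "0 0 -1 0 0"

```text
t: 8.35
eef_pos: [0.4542, 0.0325, 0.1323]
ee_rot: [0.002, -0.193, 0.981, -0.0]
force: [0.9, -0.5, -2.5]
grip_width: 0.148
gripper_force: 30.0
```

Request:
send_rows --pt "-0.08 0.12 -0.2 0 0" --pt "-0.16 0.24 -0.4 0 0" --pt "-0.24 0.36 -0.6 0 0" --pt "-0.34 0.48 -0.8 0 0" --pt "-0.44 0.6 -1 0 0" --pt "-0.54 0.75 -1 0 0" --pt "-0.64 0.9 -1 0 0" --pt "-0.72 1 -1 0 0"

```text
t: 9.15
eef_pos: [0.4811, 0.1531, 0.2292]
ee_rot: [-0.0, -0.193, 0.981, 0.0]
force: [0.3, -1.2, -1.5]
grip_width: 0.15
gripper_force: 30.0
```

Request:
send_rows --pt "-0.1 0.14 0 0.14 0" --pt "-0.2 0.28 0 0.28 0" --pt "-0.3 0.42 0 0.42 0" --pt "-0.4 0.56 0 0.56 0" --pt "-0.5 0.7 0 0.7 0" --pt "-0.6 0.84 0 0.84 0" --pt "-0.7 1 0 1 0" --pt "-0.7 1 0 1 0"

```text
t: 9.95
eef_pos: [0.5083, 0.2728, 0.2289]
ee_rot: [-0.0, 0.068, 0.998, 0.0]
force: [0.3, -0.3, -1.5]
grip_width: 0.147
gripper_force: 30.0
```

Run:
```python
from meas import *
s=status.state();T=toolR(s);print(s["t"],s["eef_pos"],np.degrees(np.arctan2(T[1,0],T[0,0])),s["grip_width"])
w=capture("wrist");np.save("pics/w5.npy",w);c=cam("wrist");np.savez("pics/w5c.npz",*c)
p=proj(c,[[.584,.2717,.075]])[0];print(p)
cv2.imwrite("pics/w5.png",w[:,:,::-1])
```

```text
9.95 [0.50834994 0.27281662 0.22885567] 172.21729254378945 0.14707971354042948
[326.1125941  250.07903704]
```

View pics/w5.png

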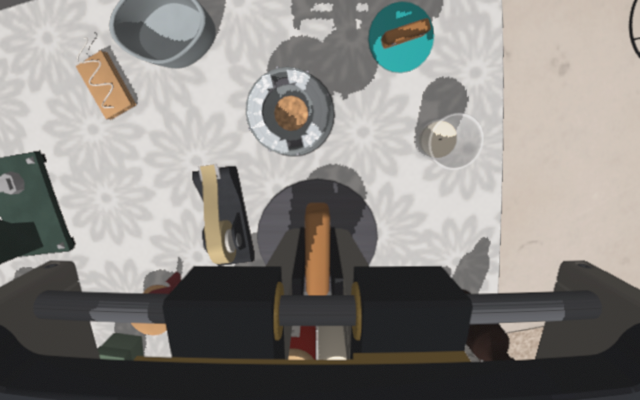

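The held lid hides the target mill in w5: disc at (318,235), bar at (317,225). I'll sidestep for a clear second view.

Request:
send_rows --pt "-0.07 -0.14 0 0 0" --pt "-0.14 -0.28 0 0 0" --pt "-0.2 -0.42 0 0 0" --pt "-0.27 -0.56 0 0 0" --pt "-0.35 -0.7 0 0 0" --pt "-0.42 -0.84 0 0 0" --pt "-0.5 -1 0 0 0" --pt "-0.5 -1 0 0 0"

```text
t: 10.8
eef_pos: [0.545, 0.1631, 0.2296]
ee_rot: [0.0, 0.069, 0.998, -0.0]
force: [0.2, 0.1, -2.2]
grip_width: 0.151
gripper_force: 30.0
```

```bash
cat > mill.py <<'E'
from meas import *
from scipy.optimize import least_squares
def mill(k,p,z=.075):
    c,im=load(k);i=im.astype(int);y,x=np.mgrid[:400,:640]
    m=(np.hypot(x-p[0],y-p[1])<48)&(i[...,2]-i[...,0]>4)&(i.min(2)>135)
    m=cv2.morphologyEx(m.astype(np.uint8),cv2.MORPH_OPEN,np.ones((2,2)));m,_=comp(m>0,p) if 0 else (m>0,0)
    P=plane(c,np.argwhere(m)[:,::-1].astype(float),z)[:,:2]
    ctr=np.median(P,0)
    for _ in range(5): # outer boundary per angle, robust circle fit
        v=P-ctr;a=np.arctan2(v[:,1],v[:,0]);r=np.hypot(*v.T);b=((a+np.pi)/(2*np.pi)*72).astype(int)%72
        E=[];I=[]
        for j in range(72):
            s=(b==j)&(r<.055)
            if s.sum()>3: E.append(P[s][r[s].argmax()]);I.append(P[s][r[s].argmin()])
        E=np.array(E);I=np.array(I)
        f=lambda q,X:np.hypot(*(X-q[:2]).T)-q[2]
        fo=least_squares(f,[*ctr,.046],args=(E,),loss="soft_l1",f_scale=.001).x
        fi=least_squares(f,[*ctr,.028],args=(I,),loss="soft_l1",f_scale=.001).x
        ctr=(fo[:2]+0*fi[:2])
    v=P-ctr;a=np.degrees(np.arctan2(v[:,1],v[:,0]))%360;r=np.hypot(*v.T);a=a[(r>.032)&(r<.041)]
    h=np.histogram(a,180,(0,360))[0]
    # slot as double-angle gap direction: gaps in sorted angles
    s=np.sort(a);g=np.diff(np.r_[s,s[0]+360]);o=g.argsort()[::-1][:4]
    print(k,"outer",fo.round(4),"inner",fi.round(4),"gaps",[(round(s[j],1),round(g[j],1),round((s[j]+g[j]/2)%360,1)) for j in o])
    pc=proj(c,[[*ctr,z]])[0]
    return c,pc
E
python3 - <<'E'
from mill import *
s=status.state();T=toolR(s);print(s["t"],s["eef_pos"],np.degrees(np.arctan2(T[1,0],T[0,0])))
w=capture("wrist");np.save("pics/w6.npy",w);c=cam("wrist");np.savez("pics/w6c.npz",*c)
p=proj(c,[[.584,.2717,.075]])[0].astype(int);print(p)
a=mill("w2",(294,225));b=mill("w6",p)
print(tri([a,b]))
x,y=p;cv2.imwrite("pics/w6.png",cv2.resize(w[y-70:y+70,x-80:x+80,::-1],None,fx=4,fy=4,interpolation=cv2.INTER_CUBIC))
E
```

```text
10.8 [0.54501362 0.16307643 0.22961713] 172.13884074483317
[412 209]
w2 outer [0.5853 0.2731 0.044 ] inner [0.5851 0.2729 0.0291] gaps [(np.float64(156.4), np.float64(25.7), np.float64(169.3)), (np.float64(335.9), np.float64(25.6), np.float64(348.7)), (np.float64(201.5), np.float64(7.9), np.float64(205.4)), (np.float64(309.8), np.float64(7.7), np.float64(313.6))]
w6 outer [0.5864 0.2736 0.0441] inner [0.5864 0.2735 0.029 ] gaps [(np.float64(337.2), np.float64(26.5), np.float64(350.5)), (np.float64(155.8), np.float64(25.3), np.float64(168.4)), (np.float64(64.5), np.float64(7.1), np.float64(68.1)), (np.float64(289.2), np.float64(6.6), np.float64(292.5))]
[0.58543008 0.27316956 0.0761259 ]
```

View pics/w6.png

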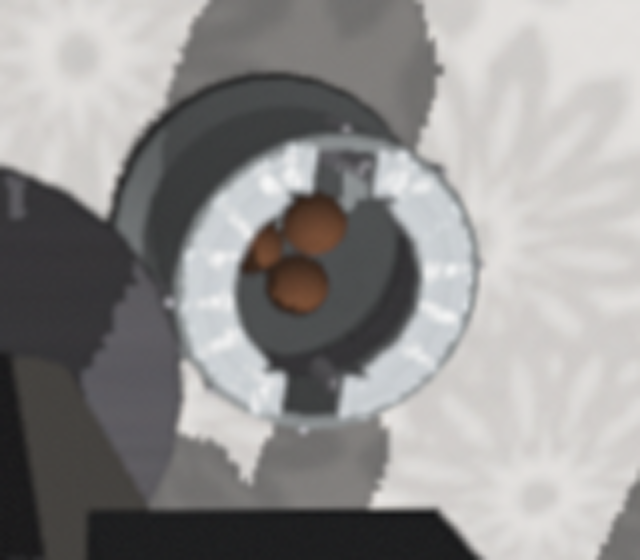

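The crop shows the target mill's slots at crop (345,170) and (313,395), with nutmegs inside. Height checks at 0.076. Next, check how the lid sits in the grip, from w5.

Run:
```python
from mill import *
c,im=load("w5");i=im.astype(int)
print(i[178:192,318].tolist()[::2], i[215,250:266].tolist()[::3], i[215,370:384].tolist()[::3])
near=np.zeros((400,640),bool);near[165:262,245:392]=1
m=near&((i.max(2)<100)|(i[...,0]-i[...,2]>35));m,_=comp(m,(318,220))
top=[(x,np.where(m[:,x])[0].min()) for x in range(262,376) if m[:,x].any()]
tcp=np.array([.50835,.27282,.22886]);T=R.from_euler("z",172.2,degrees=True).as_matrix()
z=tcp[2]-.0048
P=plane(c,np.array(top,float),z)[:,:2]
for r in(None,.04):
    f=(lambda q:np.hypot(*(P-q[:2]).T)-q[2]) if r is None else (lambda q:np.hypot(*(P-q[:2]).T)-r)
    s=least_squares(f,[*tcp[:2],.04][:3 if r is None else 2],loss="soft_l1",f_scale=.0005)
    d=s.x[:2]-tcp[:2];yaw=np.radians(172.2)
    print(s.x,np.abs(s.fun).mean(),"off along tool x,y",d@[np.cos(yaw),np.sin(yaw)],d@[np.sin(yaw),-np.cos(yaw)])
# bar near end + direction
b=near&(i[...,0]-i[...,2]>35)
q=np.argwhere(b)[:,::-1].astype(float);top=q[:,1].min();print("bar top row",top,[ (r,q[q[:,1]==r][:,0].min(),q[q[:,1]==r][:,0].max()) for r in (206,215,225)])
e=plane(c,[(317,top)],tcp[2]-.0298+.051)[0,:2]-tcp[:2];print("bar end along x",e@[np.cos(yaw),np.sin(yaw)])
```

```text
[[84, 83, 83], [51, 51, 53], [54, 53, 56], [54, 52, 55], [54, 53, 55], [54, 52, 54], [53, 52, 54]] [[207, 204, 201], [215, 213, 209], [208, 205, 202], [200, 198, 196], [94, 92, 95], [92, 90, 94]] [[88, 87, 92], [140, 138, 138], [209, 206, 203], [206, 204, 200], [210, 206, 203]]
[0.50576104 0.27159255 0.03757336] 0.00024041491452155583 off along tool x,y 0.002398421863387645 -0.0015674553624597898
[0.50853489 0.27141207] 0.0004322187343641446 off along tool x,y -0.00037426175748738247 -0.0013698086286185118
bar top row 204.0 [(206, np.float64(308.0), np.float64(326.0)), (215, np.float64(306.0), np.float64(328.0)), (225, np.float64(306.0), np.float64(329.0))]
bar end along x 0.030937833363403288
```

Request:
send_rows --pt "-0.04 0.14 0 0 0" --pt "-0.08 0.28 0 0 0" --pt "-0.12 0.42 0 0 0" --pt "-0.15 0.56 0 0.03 0" --pt "-0.2 0.7 0 0.05 0" --pt "-0.24 0.84 0 0.1 0" --pt "-0.27 0.95 0 0.1 0" --pt "-0.27 1 0 0.1 0"

```text
t: 11.65
eef_pos: [0.5849, 0.2626, 0.2293]
ee_rot: [0.0, 0.093, 0.996, 0.0]
force: [0.2, -0.4, -1.9]
grip_width: 0.15
gripper_force: 30.0
```

Request:
send_rows --pt "0.01 0.08 0.1 0 0" --pt "0.01 0.16 0.25 0 0" --pt "0.01 0.16 0.4 0 0" --pt "0.01 0.16 0.55 0 0" --pt "0.01 0.16 0.7 0 0" --pt "0.01 0.16 0.85 0 0" --pt "0.01 0.16 1 0 0" --pt "0.01 0.16 1 0 0"

```text
t: 12.45
eef_pos: [0.5851, 0.2759, 0.1268]
ee_rot: [-0.002, 0.094, 0.996, -0.001]
force: [-0.9, -0.0, -2.1]
grip_width: 0.149
gripper_force: 30.0
```

Run:
```python
from h import *
s=status.state();T=toolR(s);print(s["t"],s["eef_pos"],np.degrees(np.arctan2(T[1,0],T[0,0])),s["joints"],s["force"],s["torque"])
d=np.array([.5871,.2737,.0858])-s["eef_pos"];print((T.T@d).round(4))
im=capture("side");p=proj(cam("side"),[[.585,.273,.09]])[0].astype(int);print(p)
x,y=p;cv2.imwrite("pics/s1.png",cv2.resize(im[y-60:y+60,x-80:x+80,::-1],None,fx=4,fy=4,interpolation=cv2.INTER_CUBIC))
```

```text
12.45 [0.5851052  0.27590884 0.12684902] 169.23285619410868 [ 4.38333297e-01  4.77007302e-01  1.65459042e+00 -4.00922606e-05
  1.01391067e+00 -9.44523324e-01] [-8.60097516e-01 -1.52707162e-03 -2.10053079e+00] [-0.06326865 -0.04705051  0.06790546]
[-0.0025 -0.0017  0.041 ]
[274 212]
```

View pics/s1.png

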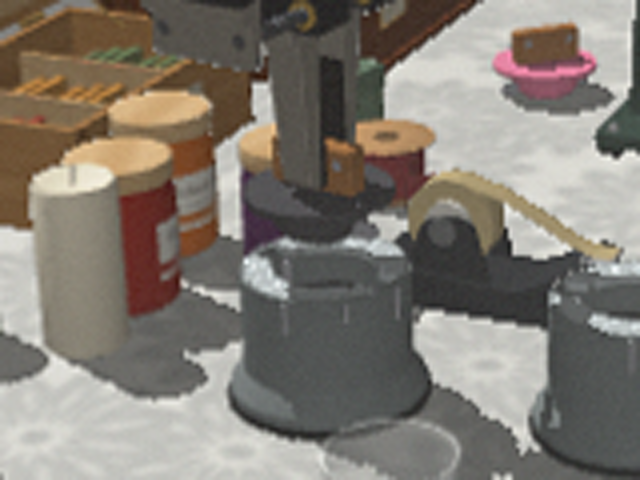

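The side crop shows the lid centred above the target mill (lid at crop (315,200), mouth at (325,270)). Now a slow descent with a small lateral correction.

Request:
send_rows --pt "-0.01 -0.01 0.02 0 0" --pt "-0.02 -0.015 0.05 0 0" --pt "-0.025 -0.015 0.1 0 0" --pt "-0.025 -0.015 0.15 0 0" --pt "-0.025 -0.015 0.2 0 0" --pt "-0.025 -0.015 0.25 0 0" --pt "-0.025 -0.015 0.28 0 0" --pt "-0.025 -0.015 0.28 0 0"

```text
t: 13.3
eef_pos: [0.5883, 0.2747, 0.1009]
ee_rot: [-0.0, 0.094, 0.996, -0.0]
force: [0.8, -0.4, -0.6]
grip_width: 0.15
gripper_force: 30.0
```

Run:
```python
from h import *
s=status.state();T=toolR(s);print(s["t"],s["eef_pos"],np.degrees(np.arctan2(T[1,0],T[0,0])),s["force"],s["torque"])
```

```text
13.3 [0.58829783 0.27469588 0.10092278] 169.25025462686207 [ 0.79893383 -0.42007533 -0.61441331] [-0.0240707  -0.05087644  0.00582731]
```

Request:
send_rows --pt "0.005 -0.005 0.02 0 0" --pt "0.01 -0.005 0.04 0 0" --pt "0.01 -0.005 0.06 0 0" --pt "0.01 -0.005 0.08 0 0" --pt "0.01 -0.005 0.1 0 0" --pt "0.01 -0.005 0.12 0 0" --pt "0.01 -0.005 0.13 0 0" --pt "0.01 -0.005 0.14 0 0"

```text
t: 14.1
eef_pos: [0.5876, 0.2745, 0.0875]
ee_rot: [0.0, 0.094, 0.996, -0.0]
force: [-0.6, -0.5, -1.5]
grip_width: 0.152
gripper_force: 30.0
```

Run:
```python
from h import *
s=status.state();T=toolR(s);print(s["t"],s["eef_pos"],np.degrees(np.arctan2(T[1,0],T[0,0])),s["force"],s["torque"])
```

```text
14.1 [0.58761759 0.27450771 0.08748285] 169.24532150356612 [-0.59004538 -0.54774385 -1.47998611] [-0.03362974  0.02515791 -0.01014301]
```

Request:
send_rows --pt "0 0 0.005 0 0" --pt "0 0 0.01 0 0" --pt "0 0 0.015 0 0" --pt "0 0 0.02 0 0" --pt "0 0 0.02 0 0" --pt "0 0 0.02 0 0" --pt "0 0 0.02 0 0" --pt "0 0 0.02 0 0"

```text
t: 14.9
eef_pos: [0.5876, 0.2745, 0.0858]
ee_rot: [0.0, 0.094, 0.996, -0.0]
force: [-3.0, -2.0, 5.0]
grip_width: 0.15
gripper_force: 30.0
```

Run:
```python
from h import *
s=status.state();T=toolR(s);print(s["t"],s["eef_pos"],np.degrees(np.arctan2(T[1,0],T[0,0])),s["force"],s["torque"])
```

```text
14.9 [0.58759643 0.2744818  0.08584544] 169.2460857159957 [-2.99486944 -1.95258189  5.01126243] [-0.20463826  0.39000826 -0.04455433]
```

Request:
send_rows --pt "0 0 0.005 0 0" --pt "0 0 0.01 0 0" --pt "0 0 0.01 0 0" --pt "0 0 0.01 0 0" --pt "0 0 0.01 0 0" --pt "0 0 0.01 0 0" --pt "0 0 0.01 0 0" --pt "0 0 0.01 0 0"

```text
t: 15.7
eef_pos: [0.5876, 0.2745, 0.0858]
ee_rot: [0.0, 0.094, 0.996, 0.0]
force: [-5.7, -3.7, 14.1]
grip_width: 0.148
gripper_force: 30.0
```

Run:
```python
from h import *
s=status.state();T=toolR(s);print(s["t"],s["eef_pos"],np.degrees(np.arctan2(T[1,0],T[0,0])),s["force"],s["torque"])
```

```text
15.7 [0.58764124 0.27445338 0.08583845] 169.24156156333459 [-5.74212793 -3.74511309 14.14251165] [-0.55337914  0.98164649 -0.02224101]
```

Seated firmly: height 0.0858 as expected and unchanged under 14 N. Ease the push and twist clockwise.

Request:
send_rows --pt "0.005 0 -0.005 0 0" --pt "0.007 -0.003 -0.01 0.1 0" --pt "0.007 -0.005 -0.01 0.25 0" --pt "0.007 -0.007 -0.01 0.4 0" --pt "0.007 -0.008 -0.01 0.55 0" --pt "0.007 -0.01 -0.01 0.7 0" --pt "0.007 -0.01 -0.01 0.85 0" --pt "0.007 -0.01 -0.01 0.93 0"

```text
t: 16.5
eef_pos: [0.5876, 0.2734, 0.0859]
ee_rot: [0.001, 0.332, 0.943, 0.0]
force: [0.9, -4.1, 3.9]
grip_width: 0.149
gripper_force: 30.0
```

Run:
```python
from h import *
s=status.state();T=toolR(s);print(s["t"],s["eef_pos"],np.degrees(np.arctan2(T[1,0],T[0,0])),s["force"],s["torque"],s["grip_width"])
```

```text
16.5 [0.58763936 0.27337563 0.08589592] 141.20072068246827 [ 0.89011654 -4.06443767  3.87321566] [-0.60862811 -0.16549391  0.16997172] 0.14879084207998247
```

Request:
send_rows --pt "0 0 0 0.1 0" --pt "0 0 0 0.2 0" --pt "0 0 0 0.3 0" --pt "0 0 0 0.4 0" --pt "0 0 0 0.5 0" --pt "0 0 0 0.53 0" --pt "0 0 0 0.53 0" --pt "0 0 0 0.53 0"

```text
t: 17.3
eef_pos: [0.5877, 0.2729, 0.0859]
ee_rot: [0.001, 0.458, 0.889, -0.0]
force: [0.2, -5.0, 3.3]
grip_width: 0.148
gripper_force: 30.0
```

Run:
```python
from mill import *
s=status.state();T=toolR(s);yaw=np.degrees(np.arctan2(T[1,0],T[0,0]));print(s["t"],s["eef_pos"],yaw,s["force"],s["torque"],s["grip_width"])
w=capture("wrist");np.save("pics/w7.npy",w);c=cam("wrist");np.savez("pics/w7c.npz",*c);cv2.imwrite("pics/w7.png",w[:,:,::-1])
# bar edges relative to the tool, against the view before (w5)
for k,z,y in(("w5",.2289+.0212,172.2),("w7",s["eef_pos"][2]+.0212,yaw)):
    c,im=load(k);i=im.astype(int);b=i[...,0]-i[...,2]>35;b[:195]=0;b[262:]=0;b[:,:295]=0;b[:,345:]=0
    b,_=comp(b,(318,225))
    L=[];Rr=[]
    for r in range(208,256,2):
        x=np.where(b[r])[0]
        if len(x): L.append((x.min(),r));Rr.append((x.max(),r))
    for E in(L,Rr):
        P=plane(c,np.array(E,float),z)[:,:2];v=cv2.fitLine(P.astype(np.float32),cv2.DIST_HUBER,0,.001,.001)[:2,0]
        print(k,"edge yaw - tool yaw",(np.degrees(np.arctan2(v[1],v[0]))-y+90)%180-90)
```

```text
17.3 [0.58765106 0.27293424 0.08592173] 125.47726247233479 [ 0.1948168  -5.0437368   3.31315663] [-0.943087   -0.18723028  0.21063798] 0.14847882359832154
w5 edge yaw - tool yaw -0.33358765
w5 edge yaw - tool yaw 0.88848877
w7 edge yaw - tool yaw -1.333341573897286
w7 edge yaw - tool yaw 0.660066629227714
```

```bash
python3 -c "
from rig import workorder;print(workorder.hand_in())"
```

```text
the job is handed in; nothing more can be done
None
```

The lid is seated on the nutmeg mill and held, still gripped, about 44° clockwise from the slots. With the 4° of play that puts the drive ring at about 40°, half way to the lock; I worked this out from the tool angle and did not see the ring itself. The job was handed in at about 17 s, and no verdict came back.

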